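# Set the bread slicer's thickness stop, taking up the backlash

### The arm

A 6-joint arm with a two-finger parallel gripper is mounted at the origin on the work surface. World frame = base frame: x ahead of the robot, y to its left, z up, the work surface at z = 0. Lengths are in m, angles in degrees, forces in N, time in s.
With the tool pointing down it reaches from about 0.35 to 0.925 m from the base axis. Payload 6.4 kg.
Tool frame: the origin (TCP) lies between the finger pads; the fingertips stand 14 mm ahead of it and the grasp point (between the pads) lies 5 mm behind it (env.tcp_to_tips is the distance from the TCP to the fingertips, in m); z points along the fingers, y is the direction in which the jaws open and shut (so a half turn about z gives the same grasp; the last joint's range is limited). The gripper opens to 94 mm and grips with 3 to 60 N. Pads are 16 mm wide; open, the fingers measure 119 mm over their backs; the gripper's body (75 mm by 177 mm) begins 78 mm behind the grasp point.
Start: joints at [59.41, 14.043, 89.255, -0, 76.702, -9.975], TCP at [0.229, 0.608, 0.219] pointing down, gripper open.
Joint ranges: [-179.41, 179.41], [-58.25, 129.5], [7.25, 145.43], [-54.29, 234.29], [11.92, 165.04], [-157.13, 157.13]. Speed limits (degrees/s): [147.25, 147.25, 180, 180, 180, 180].

### API

Orientations are given as a 3x3 rotation matrix whose columns are the frame's x, y, z axes.
In Python, from bench import env, eyes, finder gives the robot as it stands. Calls block until the motion is done:
- env.movep(position, orientation): joint-space move of the TCP to a pose.
- env.move_straight(position, frame=None, v=0.15, f_stop=None): straight line of the TCP; frame=None keeps the orientation; v is the mean speed in m/s. With f_stop (N) it stops when the force on the tool has changed by that much, and returns True; else False.
- env.set_joints(angles): joint-space move.
- env.command_gripper(opening, effort=None): finger opening in m; effort is the grip in N (None keeps the last); returns when the fingers have stopped.
- env.sleep(seconds).
- env.inverse_kinematics(position, orientation): joint angles nearest the present ones, or None.
- eyes.grab_frame(name): name is "side" or "top" or "wrist"; returns a dict with "pixels" (480x640x3 uint8, red, green, blue), "depth" (480x640 float32, m along the optical axis (not along the pixel's ray), 0 where there is no reading), "K" (3x3 intrinsics, pixels), "dist" ([k1, k2, p1, p2, k3] as OpenCV has them; the pictures are not rectified), "rvec" (rotation vector, rad) and "tvec" (3), from world to camera coordinates, as OpenCV has them; the wrist camera has in their place "tool_from_camera" (4x4, takes a point from camera to tool coordinates, whose origin is the TCP and whose axes are the flange's). Camera axes: x right, y down, z forward; pixel columns grow to the right and rows downward; lengths in m; the calibration is good to about 2 mm. A picture is of the moment at which its call begins: read the wrist's pose just before it.
A pose or a line that the arm cannot do raises env.PlanningError and nothing moves.
- env.close_job(): hands the job in, once; it reports no verdict.
Trained networks look in the newest picture that a camera, given by its name, has taken for a name from the list of things; names that differ only in an ending like _2 or _b are one class to them, and where a whole thing is asked for, a point or a joint stands for the part that bears it (a point fixed in the world has none). Each returns a list of dicts, best first, with "score" (0 to 1); they miss things now and then, are a little off and sometimes report something else, mostly with a low value. They report only what shows in the picture. A call takes as long as a camera call.
- finder.silhouettes(camera, target): "region" (480x640 bool, what is visible of it) and "rect" ([left, top, width, height] in pixels, round what is visible of it).
Readings, each from a call of its own:
- env.read_time(): time.
- env.read_qpos(): joint angles.
- env.read_dq(): joint speeds.
- env.read_tau(): joint torques, N m.
- env.read_eef_pos(): TCP position.
- env.read_ee_rot(): TCP orientation.
- env.read_contact_force(): force on the tool from outside, world axes, zero at the start.
- env.read_ft_torque(): the same for the moment, N m.
- env.read_finger_gap(): finger opening in m.
Only numpy, scipy, OpenCV 4.12 (cv2) and the standard library are available. Lean on these libraries where they do the work, as an engineer would, in place of code of your own. Each camera call takes 0.05 s, during which the arm holds its last target.

### The job

Set the blue thickness stop of the bread-slicing guide to the red marker, using only its handwheel: turn the wheel clockwise by its orange handle until the stop's pointer is well past the marker (about a centimetre), then turn it back anticlockwise and finish, still turning anticlockwise so that the slack in the drive stays taken up on that side, with the pointer level with the marker. Push the handle round gently with the fingers loosely about it, never clamping or forcing it; do not push the stop itself, let go at the end, and leave the jug, pail and jar alone.

Things in the scene. Friction and masses are not known exactly. Their poses are not given: they have to be found in the camera images.
- guide: bread-slicing guide, fixed: wooden base 240 x 340 x 18 mm, origin under its centre, z up. White gear housing 100 x 100 mm, 70 mm high, centred at (-70, 0) mm. Two upright steel plates, tops 84 mm up, at y = 40 and 52 mm, x = 2 to 82 mm. White scale with 5 mm ticks along y at x = 90 to 108 mm. The blue stop opens towards the guide's -y
- wheel: black handwheel, 57 mm radius, 10 mm thick, upper face 92 mm above the counter; origin on its vertical axis at its underside; steel nut 14 mm radius, 8 mm high on top. Clockwise from above opens the stop. Lost motion: it turns freely (under 1 N at the handle) 0.18 rad either way from mid-play relative to the drive disc before it carries the disc along; stays where left
- pin_top (a point): centre of the top of the orange handle: upright cylinder, 18 mm diameter, standing 42 mm above the wheel's upper face, fixed to the wheel 45 mm from its axis along the wheel's own x. Carrying the drive along takes about 10 N at the handle (20 N if moved briskly). Over 40 N on the wheel, squeeze of both fingers included, is forcing it: cradle the handle with play, do not clamp it
- drive_disc: aluminium disc, 66 mm radius, under the wheel on the same axis, geared to the stop: 1 rad clockwise opens the stop 25 mm; hard end of travel at 72 mm open. Its x axis (red line on its rim) is where the handle stands at mid-play; with the slack taken up anticlockwise the handle lies 8 mm to its +y side, clockwise 8 mm to its -y side
- fence: the thickness stop: blue plate 65 x 10 x 56 mm upright on an aluminium foot, top 76 mm above the counter; slides along the guide's y, opening towards -y, and cannot be moved easily except by the wheel. Origin 18 mm above the counter at the guide's x = 0; its axes are parallel to the guide's
- pointer (a point): tip of the small black pointer (3 mm wide) that the blue stop carries over the scale; moves with the stop along the guide's y. It starts 16 to 46 mm to the +y side of the marker
- marker: small red clip on the far edge of the scale, fixed, 4 mm wide and 10 mm high at its upright; origin at the centre of its underside, axes parallel to the guide's. The pointer is level with it when both have the same y along the guide
- jug: loose clear mug-shaped measuring jug with a handle, 90 mm across, 120 mm high, origin at the centre of its underside: leave alone
- pail: loose small blue pail, 100 mm across, 85 mm high, origin at the centre of its underside: leave alone
- jar: loose amber glass jar with a white lid, 60 mm across, 100 mm high, origin at the centre of its underside: leave alone

How it is judged:
By the outcome, as a careful person would: the job done as asked, in the order asked, and still so for the second after the job is handed in, with the robot touching nothing.
It also fails if it takes over 51 s, if anything falls off the work surface, if the arm or the gripper's body presses on something with over 40 N, if the wrist force passes 120 N, or if a joint passes its speed limit or range.

## Working session

There is one attempt and no reset: what is moved stays moved. The work goes in short steps, each a Python script; the robot and the scene stay as the last script left them, time stands still between calls to the robot, and variables do not carry over. Pictures are saved under pics/ and viewed, and the job is handed in when it is done.

```bash
ls; mkdir -p pics
cat > h.py <<'E'
import numpy as np, cv2
from bench import env, eyes, finder
def save(name,fn,f=None):
    f=f or eyes.grab_frame(name)
    cv2.imwrite('pics/'+fn,f['pixels'][:,:,::-1]); return f
E
python3 - <<'E'
from h import *
print(env.read_time())
for c in ['side','top','wrist']:
    f=save(c,c+'0.png')
    np.savez('pics/'+c+'0.npz',**f)
    for t in ['wheel','pin_top','drive_disc','fence','pointer','marker','guide','jug','pail','jar']:
        try:
            r=finder.silhouettes(c,t)
            print(c,t,[(round(x['score'],2),x['rect'],int(x['region'].sum())) for x in r[:2]])
        except Exception as e: print(c,t,e)
print(env.read_time())
E
```

```text
pics
0.0
side wheel [(0.85, [338.3, 236.2, 53.1, 44.6], 1972)]
side pin_top [(0.81, [333.8, 232.8, 56.9, 47.3], 2037)]
side drive_disc [(0.67, [329.3, 233.3, 69.5, 54.3], 2611)]
side fence [(0.81, [295.1, 249.3, 38.9, 21.8], 389)]
side pointer [(0.81, [292.8, 248.4, 40.3, 24.1], 390)]
side marker [(0.62, [279.9, 247.5, 8.0, 8.0], 36), (0.59, [253.3, 204.4, 143.9, 148.2], 14026)]
side guide [(0.88, [250.6, 202.6, 145.3, 149.6], 14253)]
side jug [(0.98, [356.9, 145.9, 41.0, 56.4], 1938), (0.62, [221.8, 333.9, 39.4, 51.0], 1433)]
side pail [(0.79, [269.4, 350.6, 54.9, 65.5], 2874), (0.45, [357.7, 146.6, 40.2, 56.7], 1955)]
side jar [(0.97, [224.2, 332.0, 35.2, 53.7], 1356)]
top wheel [(0.79, [286.3, 278.2, 52.4, 51.9], 2026)]
top pin_top [(0.61, [287.4, 277.8, 52.3, 53.1], 2037)]
top drive_disc [(0.32, [239.9, 214.4, 157.1, 126.6], 14381)]
top fence [(0.61, [311.1, 243.6, 17.3, 33.3], 314)]
top pointer [(0.51, [314.4, 240.0, 12.8, 35.1], 323)]
top marker []
top guide [(0.65, [236.9, 216.0, 158.5, 123.6], 14133)]
top jug [(0.77, [400.9, 296.6, 64.8, 46.5], 1849)]
top pail [(0.96, [164.5, 233.5, 53.0, 44.4], 1654)]
top jar [(0.69, [199.9, 194.9, 31.3, 33.7], 723)]
wrist wheel []
wrist pin_top []
wrist drive_disc []
wrist fence []
wrist pointer []
wrist marker []
wrist guide []
wrist jug []
wrist pail []
wrist jar []
1.65
```

View images.

Run:
```python
import cv2
a=cv2.imread('pics/side0.png')[140:430,200:420];b=cv2.imread('pics/top0.png')[180:360,150:480]
cv2.imwrite('pics/side0c.png',cv2.resize(a,None,fx=2.06,fy=2.06,interpolation=2)); cv2.imwrite('pics/top0c.png',cv2.resize(b,None,fx=2.4,fy=2.4,interpolation=2))
```

```text
(no output)
```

View pics/side0c.png

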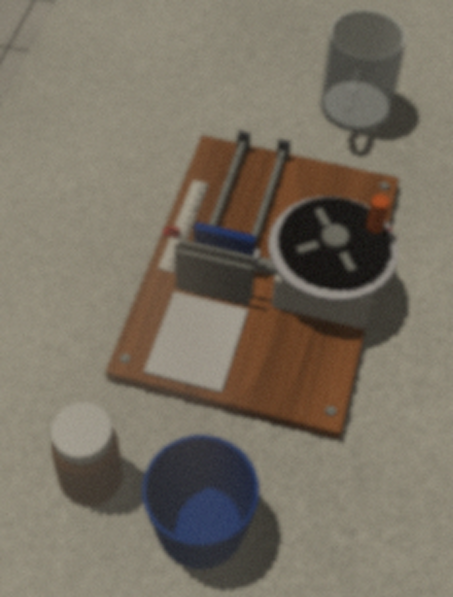

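View pics/top0c.png

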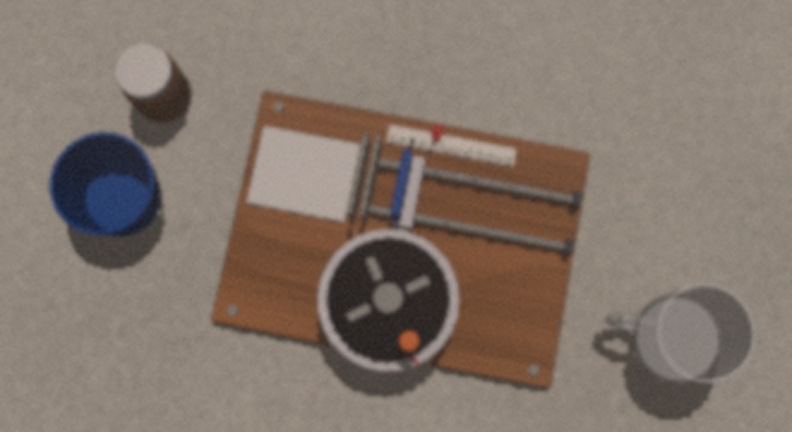

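View pics/wrist0.png

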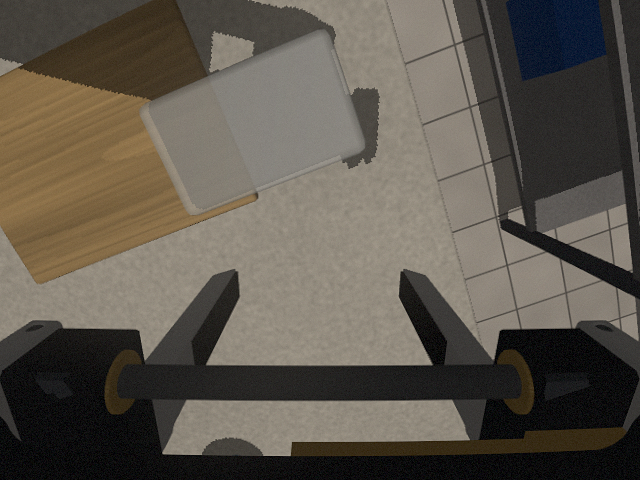

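```bash
cat >> h.py <<'E'
def ray(f,uv,T=None):
    n=cv2.undistortPoints(np.array(uv,float).reshape(-1,1,2),f['K'],np.array(f['dist'],float)).reshape(-1,2)
    d=np.c_[n,np.ones(len(n))]
    if T is None:
        R=cv2.Rodrigues(np.array(f['rvec'],float))[0]; t=np.array(f['tvec'],float).ravel()
        return -R.T@t, d@R
    return T[:3,3], d@T[:3,:3].T
def onz(f,uv,z,T=None):
    o,d=ray(f,uv,T); z=np.broadcast_to(z,len(d))
    return o+d*((z-o[2])/d[:,2])[:,None]
def proj(f,P,T=None):
    P=np.array(P,float).reshape(-1,3)
    if T is None: r,t=np.array(f['rvec'],float),np.array(f['tvec'],float)
    else:
        I=np.linalg.inv(T); r=cv2.Rodrigues(I[:3,:3])[0]; t=I[:3,3]
    return cv2.projectPoints(P,r,t,f['K'],np.array(f['dist'],float))[0].reshape(-1,2)
def wristT(f):
    M=np.eye(4); M[:3,:3]=env.read_ee_rot(); M[:3,3]=env.read_eef_pos(); return M@np.array(f['tool_from_camera'])
E
python3 - <<'E'
from h import *
f=dict(np.load('pics/top0.npz')); s=dict(np.load('pics/side0.npz')); w=dict(np.load('pics/wrist0.npz'))
c=np.array([(265,92),(588,153),(551,387),(213,323)])/2.4+[150,180]
P=onz(f,c,.018); print('topcorners',P.round(4),P.mean(0)); 
print([np.linalg.norm(P[i]-P[(i+1)%4]) for i in range(4)])
c2=np.array([(202,136),(399,180),(343,434),(108,374)])/2.06+[200,140]
Q=onz(s,c2,.018); print('side',Q.round(4),Q.mean(0)); print([np.linalg.norm(Q[i]-Q[(i+1)%4]) for i in range(4)])
q=lambda z,u,v:onz(f,[(u/2.4+150,v/2.4+180)],z)[0].round(4)
print('nut',q(.1,388,297),'pin',q(.134,409,341),'ptr',q(.025,412,142),'mark',q(.025,437,133), 'redline',q(.08,414,360))
q=lambda z,u,v:onz(s,[(u/2.06+200,v/2.06+140)],z)[0].round(4)
print('nut',q(.1,335,235),'pin',q(.134,381,201),'mark',q(.025,173,232),'redline',q(.08,391,238))
for n,u,v,z in [('jug',0,0,0)]: pass
print(w['tool_from_camera'].round(3), w['K'], env.read_ee_rot().round(3))
E
```

```text
topcorners [[ 0.6992  0.215   0.018 ]
 [ 0.6845 -0.1187  0.018 ]
 [ 0.4486 -0.1102  0.018 ]
 [ 0.4611  0.2254  0.018 ]] [0.573354   0.05287571 0.018     ]
[np.float64(0.33396282525919513), np.float64(0.23611146595328647), np.float64(0.33582219312357997), np.float64(0.23831342095747288)]
side [[ 0.6847 -0.1149  0.018 ]
 [ 0.4471 -0.1023  0.018 ]
 [ 0.4612  0.2319  0.018 ]
 [ 0.6976  0.2221  0.018 ]] [0.57264027 0.05916169 0.018     ]
[np.float64(0.23788183661580065), np.float64(0.33451951058715124), np.float64(0.23661841110497364), np.float64(0.33725211142404565)]
nut [0.505  0.0571 0.1   ] pin [0.4668 0.0321 0.134 ] ptr [0.6681 0.0587 0.025 ] mark [0.681  0.0352 0.025 ] redline [0.4528 0.0253 0.08  ]
nut [0.505  0.0608 0.1   ] pin [0.4669 0.0351 0.134 ] mark [0.6794 0.0394 0.025 ] redline [0.4489 0.035  0.08  ]
[[ 0.001 -0.96  -0.279  0.081]
 [ 1.     0.001  0.     0.001]
 [-0.    -0.279  0.96  -0.166]
 [ 0.     0.     0.     1.   ]] [[334.32818632   0.         318.84081364]
 [  0.         334.32818632 235.46695192]
 [  0.           0.           1.        ]] [[-0.936  0.352  0.   ]
 [ 0.352  0.936 -0.   ]
 [-0.    -0.    -1.   ]]
```

```bash
cat >> h.py <<'E'
C0=np.array([.505,.0590])
def Rx(a):  # tool z down, tool x at world angle a (deg)
    a=np.radians(a); x=np.array([np.cos(a),np.sin(a),0]); z=np.array([0,0,-1.]); return np.c_[x,np.cross(z,x),z]
E
python3 - <<'E'
from h import *
for side in (0,180):
    for th in range(-130,-290,-20):
        p=C0+.045*np.array([np.cos(np.radians(th)),np.sin(np.radians(th))])
        q=env.inverse_kinematics([*p,.118],Rx(th+side)); print(side,th,None if q is None else np.round(q,0))
for p,a in [([.48,.05,.3],0),([.67,.05,.3],180),([.60,.05,.3],180)]:
    q=env.inverse_kinematics(p,Rx(a)); print(p,a,None if q is None else np.round(q,0))
print(env.read_time())
E
```

```text
0 -130 [ -11.   -3.  119.   -0.   64. -151.]
0 -150 [  -9.   -4.  120.   -0.   64. -129.]
0 -170 [  -8.   -5.  120.   -0.   64. -108.]
0 -190 [ -6.  -4. 120.  -0.  64. -86.]
0 -210 [ -4.  -3. 119.  -0.  64. -64.]
0 -230 [ -2.  -1. 117.  -0.  64. -42.]
0 -250 [ -1.   1. 115.  -0.  64. -21.]
0 -270 [ -1.   3. 113.  -0.  64.  -1.]
180 -130 [-11.  -3. 119.  -0.  64.  29.]
180 -150 [ -9.  -4. 120.  -0.  64.  51.]
180 -170 [ -8.  -5. 120.  -0.  64.  72.]
180 -190 [ -6.  -4. 120.  -0.  64.  94.]
180 -210 [ -4.  -3. 119.  -0.  64. 116.]
180 -230 [ -2.  -1. 117.  -0.  64. 138.]
180 -250 None
180 -270 None
[0.48, 0.05, 0.3] 0 [ -8. -13. 108.  -0.  85.  82.]
[0.67, 0.05, 0.3] 180 [ -5.  14.  81.  -0.  85. -95.]
[0.6, 0.05, 0.3] 180 [ -6.   4.  92.  -0.  84. -96.]
1.65
```

Run:
```python
from h import *
env.movep([.67,.045,.29],Rx(180)); print(env.read_time())
env.sleep(.2)
M=np.eye(4); M[:3,:3]=env.read_ee_rot(); M[:3,3]=env.read_eef_pos()
f=save('wrist','w1.png'); f['M']=M; np.savez('pics/w1.npz',**f)
T=M@np.array(f['tool_from_camera'])
print(proj(f,[[.505,.059,.1],[.4668,.034,.134],[.668,.06,.03],[.68,.037,.03]],T))
for t in ['wheel','drive_disc','fence','marker']:
    r=finder.silhouettes('wrist',t); print(t,[(round(x['score'],2),x['rect'],int(x['region'].sum())) for x in r[:2]])
print(env.read_time(),env.read_contact_force())
```

```text
4.2
[[332.51220505  48.73104491]
 [304.87013831 -11.0027915 ]
 [329.60676282 202.09188797]
 [311.81482839 211.17827102]]
wheel [(0.95, [277.9, 1.8, 107.5, 112.9], 10732)]
drive_disc [(0.55, [265.4, 1.2, 131.5, 122.4], 13302)]
fence [(0.57, [316.5, 121.1, 25.0, 87.6], 1377)]
marker []
4.65 [-0.02265447  0.15190427  0.23864483]
```

View pics/w1.png

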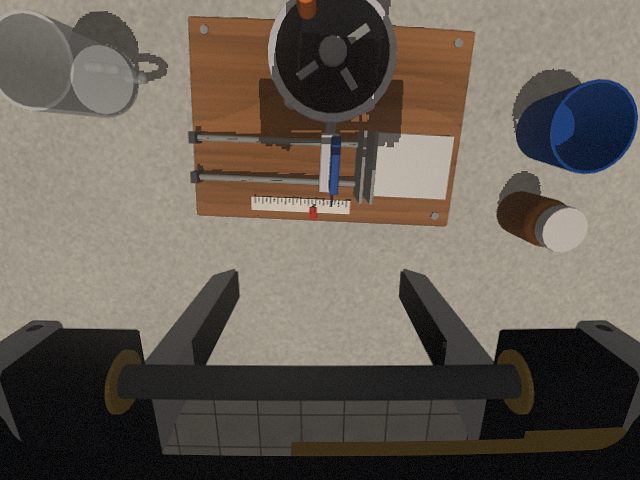

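Run:
```python
from h import *
f=dict(np.load('pics/w1.npz')); T=f['M']@f['tool_from_camera']
a=cv2.imread('pics/w1.png')
cv2.imwrite('pics/w1c.png',cv2.resize(a[185:225,245:355],None,fx=7,fy=7,interpolation=2))
cv2.imwrite('pics/w1d.png',cv2.resize(a[0:125,260:400],None,fx=4.5,fy=4.5,interpolation=2))
P=onz(f,[(190,17),(474,31),(447,226),(198,216)],.018,T); print(P.round(4),P.mean(0))
print([np.linalg.norm(P[i]-P[(i+1)%4]) for i in range(4)])
print([np.degrees(np.arctan2(*(P[i]-P[j])[1::-1])) for i,j in ((3,0),(2,1),(1,0),(2,3))])
```

```text
[[ 0.4507 -0.1049  0.018 ]
 [ 0.4644  0.2292  0.018 ]
 [ 0.7026  0.2206  0.018 ]
 [ 0.6893 -0.1168  0.018 ]] [0.5767379  0.05702317 0.018     ]
[np.float64(0.3343015539179219), np.float64(0.23843248698224137), np.float64(0.33763710028151883), np.float64(0.2389260139421991)]
[np.float64(-2.859703531764222), np.float64(-2.0592991086525965), np.float64(87.65109463292092), np.float64(87.73375001912248)]
```

View pics/w1c.png

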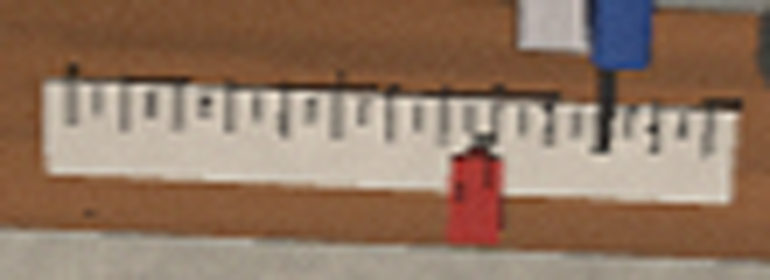

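View pics/w1d.png

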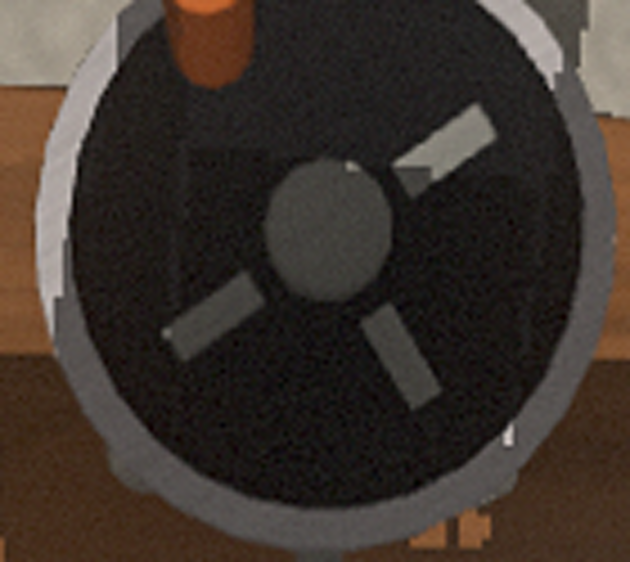

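```bash
cat >> h.py <<'E'
def gp(th,z): 
    t=np.radians(th); return [C0[0]+.045*np.cos(t),C0[1]+.045*np.sin(t),z]
def sweep(a,b,z=.116,v=.015,step=10,fs=25):
    n=max(1,int(np.ceil(abs(b-a)/step-1e-9))); out=[]
    for th in np.linspace(a,b,n+1)[1:]:
        st=env.move_straight(gp(th,z),Rx(th),v=v,f_stop=fs)
        F=env.read_contact_force(); t=np.radians(th)
        ft=F@np.array([-np.sin(t),np.cos(t),0]); fr=F@np.array([np.cos(t),np.sin(t),0])
        out.append((round(th,1),round(ft,1),round(fr,1),round(F[2],1)))
        if st: print('STOP',th); break
    print(out); return th
E
python3 - <<'E'
from h import *
f=dict(np.load('pics/w1.npz')); T=f['M']@f['tool_from_camera']
print('nut',onz(f,[(332.9,51.1)],.1,T), 'pinbase',onz(f,[(306.7,19.2)],.092,T))
env.movep(gp(-147,.165),Rx(-147))
env.command_gripper(.034,5)
print(env.read_time(),env.read_finger_gap(),env.read_contact_force())
M=np.eye(4); M[:3,:3]=env.read_ee_rot(); M[:3,3]=env.read_eef_pos()
f=save('wrist','w2.png'); f['M']=M; np.savez('pics/w2.npz',**f)
g=save('top','t2.png'); g=save('side','s2.png')
cv2.imwrite('pics/t2c.png',cv2.resize(cv2.imread('pics/t2.png')[180:360,150:480],None,fx=2.4,fy=2.4,interpolation=2))
print(proj(f,[gp(-147,.134)],M@f['tool_from_camera']))
E
```

```text
nut [[0.50709564 0.05939815 0.1       ]] pinbase [[0.47689821 0.03402301 0.092     ]]
6.6167 0.033824904645779766 [-0.30307602 -0.30937855 -0.26048695]
[[318.68342121 271.07499976]]
```

View pics/w2.png

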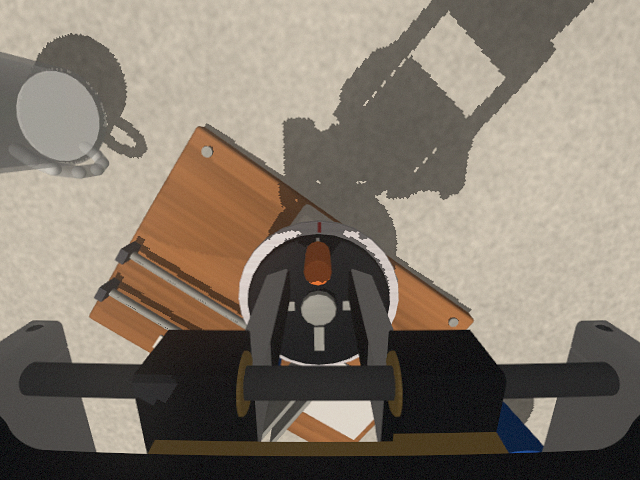

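View pics/t2c.png

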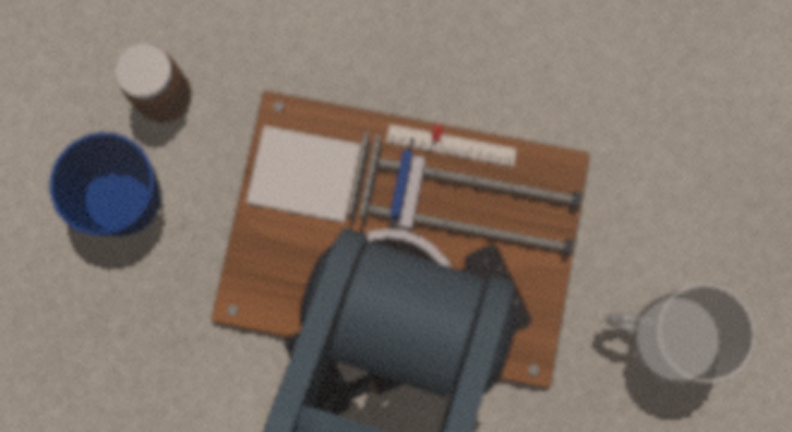

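Run:
```python
from h import *
s=env.move_straight(gp(-147,.116),Rx(-147),v=.05,f_stop=8)
print(s,env.read_time(),env.read_eef_pos(),env.read_contact_force())
if not s:
    env.command_gripper(.025,5)
    print(env.read_finger_gap(),env.read_contact_force())
    th=sweep(-147,-177)
    print(env.read_time())
    save('top','t3.png'); save('wrist','w3.png')
    cv2.imwrite('pics/t3c.png',cv2.resize(cv2.imread('pics/t3.png')[180:360,150:480],None,fx=2.4,fy=2.4,interpolation=2))
```

```text
False 7.9 [0.4675813  0.03443937 0.11637219] [ 0.11185973 -0.18453677 -0.54074807]
0.025180940450172135 [ 0.6661567   0.03672244 -0.3034203 ]
[(np.float64(-157.0), np.float64(0.3), np.float64(0.6), np.float64(0.5)), (np.float64(-167.0), np.float64(6.9), np.float64(-2.5), np.float64(-5.0)), (np.float64(-177.0), np.float64(7.7), np.float64(-2.4), np.float64(-3.2))]
10.3083
```

View pics/w3.png

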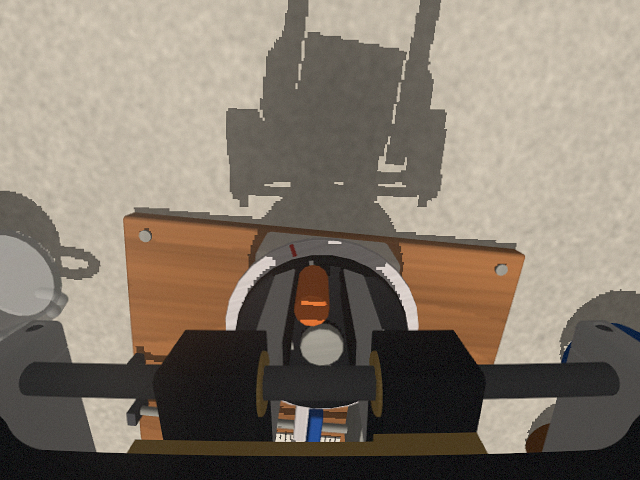

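View pics/t3c.png

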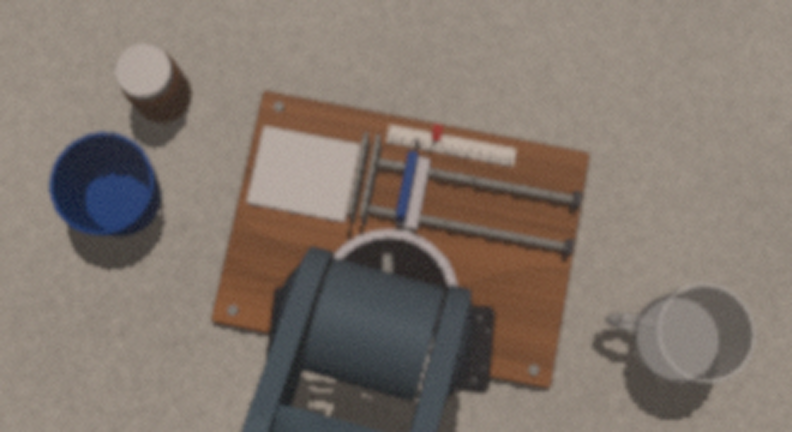

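```bash
cat >> h.py <<'E'
def blue(img):
    a=img[235:290,300:370].astype(float); r,g,b=a[...,0],a[...,1],a[...,2]
    m=(b-r>25)&(b-g>15); w=np.where(m,b-r,0)
    ys,xs=np.nonzero(m); return (w*np.arange(300,370)).sum()/w.sum(),(w*np.arange(235,290)[:,None]).sum()/w.sum(),m.sum()
def fence_xy(f):
    u,v,n=blue(f['pixels']); p=onz(f,[(u,v)],.07)[0]; y=np.array([np.sin(np.radians(2.4)),np.cos(np.radians(2.4))])
    return float(p[:2]@y),int(n)
E
python3 - <<'E'
from h import *
f0=dict(np.load('pics/top0.npz')); y0=fence_xy(f0); print(y0)
print('before',fence_xy(eyes.grab_frame('top'))[0]-y0[0])
th=sweep(-177,-241)
f=save('top','t4.png'); y=fence_xy(f);print(y,y[0]-y0[0],env.read_time())
save('wrist','w4.png')
cv2.imwrite('pics/t4c.png',cv2.resize(cv2.imread('pics/t4.png')[180:360,150:480],None,fx=2.4,fy=2.4,interpolation=2))
E
```

```text
(0.08850538136073759, 95)
before -0.005428762452783231
[(np.float64(-186.1), np.float64(8.2), np.float64(-2.9), np.float64(-2.6)), (np.float64(-195.3), np.float64(7.7), np.float64(-3.1), np.float64(-1.7)), (np.float64(-204.4), np.float64(7.3), np.float64(-3.0), np.float64(1.3)), (np.float64(-213.6), np.float64(7.3), np.float64(-2.3), np.float64(0.4)), (np.float64(-222.7), np.float64(7.4), np.float64(-2.6), np.float64(1.7)), (np.float64(-231.9), np.float64(8.1), np.float64(-2.6), np.float64(1.9)), (np.float64(-241.0), np.float64(7.9), np.float64(-4.7), np.float64(3.8))]
(0.05562322816541511, 91) -0.03288215319532248 14.8833
```

View pics/t4c.png

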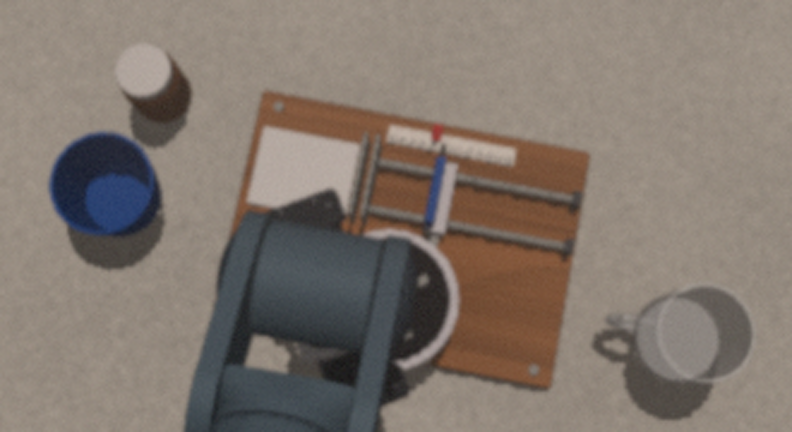

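View pics/w4.png

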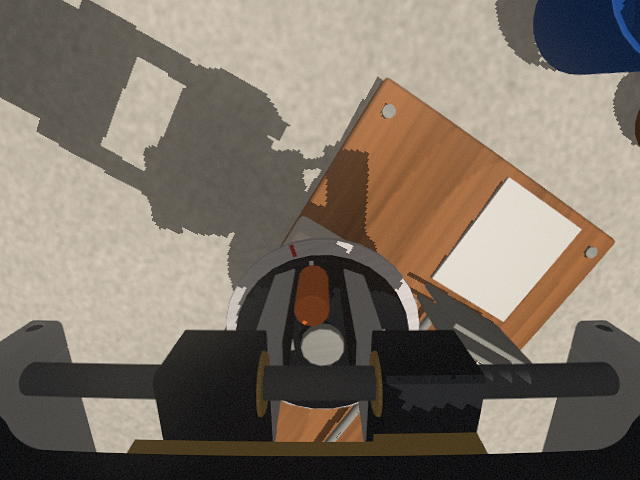

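Run:
```python
from h import *
f0=dict(np.load('pics/top0.npz')); y0=fence_xy(f0)
sweep(-241,-243)
print('open',fence_xy(eyes.grab_frame('top'))[0]-y0[0])
sweep(-243,-196)
print(fence_xy(eyes.grab_frame('top'))[0]-y0[0],env.read_time())
sweep(-196,-198); env.command_gripper(.034,5)
env.move_straight(gp(-198,.16),Rx(-198),v=.1)
env.movep([.72,.043,.20],Rx(180)); env.sleep(.15)
M=np.eye(4); M[:3,:3]=env.read_ee_rot(); M[:3,3]=env.read_eef_pos()
f=save('wrist','w5.png'); f['M']=M; np.savez('pics/w5.npz',**f)
print(env.read_time(),fence_xy(eyes.grab_frame('top'))[0]-y0[0])
```

```text
[(np.float64(-243.0), np.float64(7.2), np.float64(-3.7), np.float64(4.2))]
open -0.033838712698623416
[(np.float64(-233.6), np.float64(0.9), np.float64(0.2), np.float64(0.6)), (np.float64(-224.2), np.float64(0.6), np.float64(0.2), np.float64(-0.8)), (np.float64(-214.8), np.float64(0.1), np.float64(-0.8), np.float64(0.5)), (np.float64(-205.4), np.float64(-7.9), np.float64(-3.1), np.float64(-3.5)), (np.float64(-196.0), np.float64(-8.1), np.float64(-2.9), np.float64(-4.1))]
-0.02852179315204325 18.5
[(np.float64(-198.0), np.float64(-1.0), np.float64(-0.2), np.float64(-0.2))]
20.9583 nanh.py:41: RuntimeWarning: invalid value encountered in scalar divide
  ys,xs=np.nonzero(m); return (w*np.arange(300,370)).sum()/w.sum(),(w*np.arange(235,290)[:,None]).sum()/w.sum(),m.sum()
```

View pics/w5.png

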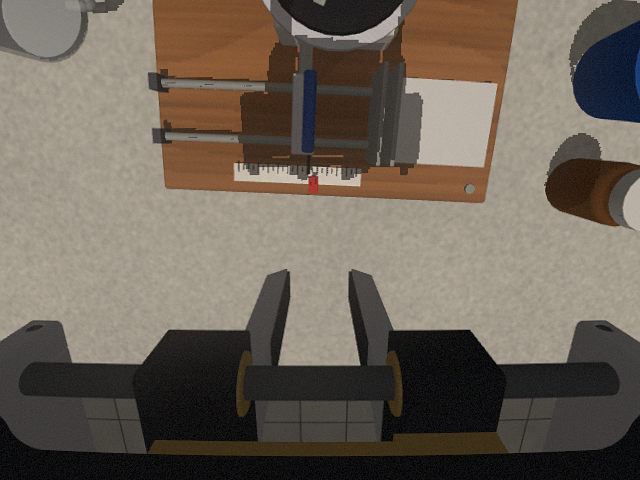

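Run:
```python
import cv2
a=cv2.imread('pics/w5.png')
cv2.imwrite('pics/w5c.png',cv2.resize(a[140:205,225:375],None,fx=5.3,fy=5.3,interpolation=2))
cv2.imwrite('pics/w5d.png',cv2.resize(a[145:205,290:340],None,fx=10,fy=10,interpolation=0))
```

```text
(no output)
```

View pics/w5c.png

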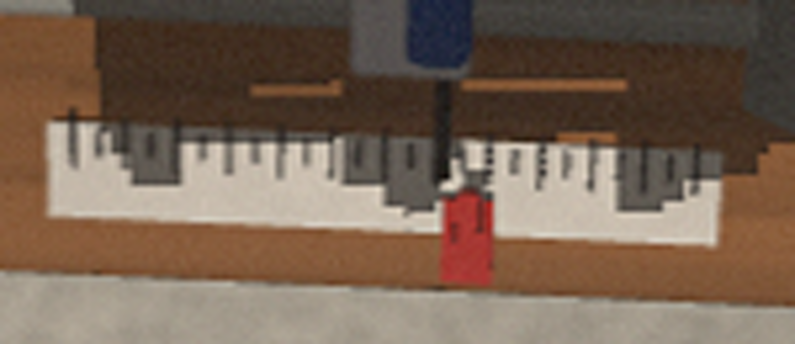

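View pics/w5d.png

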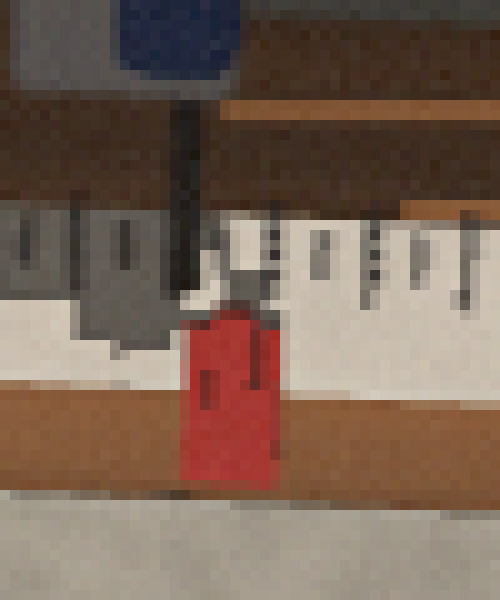

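Run:
```python
from h import *
for n,pts in (('w1',dict(ptr=(245+603/7-.5,185+145/7-.5,.024),mk=(245+475/7-.5,185+200/7-.5,.022))),('w5',dict(ptr=(290+18.5-.5,145+27-.5,.024),mk=(290+23.25-.5,145+40-.5,.022),bump=(290+23.7-.5,145+31.-.5,.030)))):
    f=dict(np.load('pics/%s.npz'%n)); T=f['M']@f['tool_from_camera']
    # yaw from scale: 
    if n=='w5':
        e=[(225+47/5.3,140+122/5.3),(225+721/5.3,140+152/5.3),(225+47/5.3,140+215/5.3),(225+716/5.3,140+243/5.3)]
        P=onz(f,e,.02,T); print(P.round(4)); 
        for i,j in((1,0),(3,2)): d=P[i]-P[j]; print(np.degrees(np.arctan2(-d[0],d[1])),np.linalg.norm(d))
        for i,j in((2,0),(3,1)): d=P[i]-P[j]; print(np.degrees(np.arctan2(d[1],d[0])),np.linalg.norm(d))
    for yaw in (-2.2,-2.6):
        y=np.array([-np.sin(np.radians(yaw)),np.cos(np.radians(yaw))])
        v={k:onz(f,[p[:2]],p[2],T)[0][:2]@y*1e3 for k,p in pts.items()}; print(n,yaw,v,v['ptr']-v['mk'])
    m=np.array([0])
```

```text
w1 -2.2 {'ptr': np.float64(87.4005033564137), 'mk': np.float64(63.78156929536849)} 23.618934061045202
w1 -2.6 {'ptr': np.float64(92.07858598687247), 'mk': np.float64(68.54349604584432)} 23.535089941028147
[[ 0.6621 -0.0428  0.02  ]
 [ 0.6678  0.0869  0.02  ]
 [ 0.6799 -0.044   0.02  ]
 [ 0.6853  0.0865  0.02  ]]
-2.5070032645954754 0.12979669556953013
-2.375428800867685 0.1305961252667737
-3.793465256914939 0.01784784164448306
-1.2061379104454002 0.017547963979687414
w5 -2.2 {'ptr': np.float64(58.5319820233893), 'mk': np.float64(63.76168082388976), 'bump': np.float64(64.00181568129946)} -5.229698800500465
w5 -2.6 {'ptr': np.float64(63.19827989628356), 'mk': np.float64(68.52004275065612), 'bump': np.float64(68.69010484285566)} -5.321762854372558
```

```bash
cat > fin.py <<'E'
from h import *
import sys
th0,th1,tag=float(sys.argv[1]),float(sys.argv[2]),sys.argv[3]
f0=dict(np.load('pics/top0.npz')); y0=fence_xy(f0)
env.movep(gp(th0,.16),Rx(th0))
s=env.move_straight(gp(th0,.116),Rx(th0),v=.06,f_stop=6)
if s: print('hit',env.read_eef_pos()); sys.exit()
env.command_gripper(.025,5); print(env.read_finger_gap(),env.read_contact_force().round(2))
sweep(th0,th1)
print('top',fence_xy(eyes.grab_frame('top'))[0]-y0[0],env.read_time(),env.read_finger_gap())
sweep(th1,th1-2.5); env.command_gripper(.034,5)
env.move_straight(gp(th1-2.5,.16),Rx(th1-2.5),v=.1)
env.movep([.72,.038,.155],Rx(180)); env.sleep(.15)
M=np.eye(4); M[:3,:3]=env.read_ee_rot(); M[:3,3]=env.read_eef_pos()
f=save('wrist',tag+'.png'); f['M']=M; np.savez('pics/%s.npz'%tag,**f)
print(env.read_time())
p=proj(f,[[.68,.038,.024]],M@f['tool_from_camera'])[0]; print(p)
a=f['pixels'][:,:,::-1]; x,y=int(p[0])-30,int(p[1])-40; print('crop origin',x,y)
cv2.imwrite('pics/%sd.png'%tag,cv2.resize(a[y:y+55,x:x+60],None,fx=10,fy=10,interpolation=0))
E
python3 fin.py -202 -184.3 w6
```

```text
0.024885782703068716 [-0.03  0.66  0.  ]
[(np.float64(-193.2), np.float64(-8.5), np.float64(-2.7), np.float64(-3.7)), (np.float64(-184.3), np.float64(-7.6), np.float64(-2.8), np.float64(-2.4))]
top -0.023559203257679295 24.5833 0.02496774463372699
[(np.float64(-186.8), np.float64(0.2), np.float64(0.3), np.float64(0.7))]
27.0583
[317.98533346 186.90927315]
crop origin 287 146
```

```bash
ls pics
```

```text
s2.png
side0.npz
side0.png
side0c.png
t2.png
t2c.png
t3.png
t3c.png
t4.png
t4c.png
top0.npz
top0.png
top0c.png
w1.npz
w1.png
w1c.png
w1d.png
w2.npz
w2.png
w3.png
w4.png
w5.npz
w5.png
w5c.png
w5d.png
w6.npz
w6.png
w6d.png
wrist0.npz
wrist0.png
```

View pics/w6d.png

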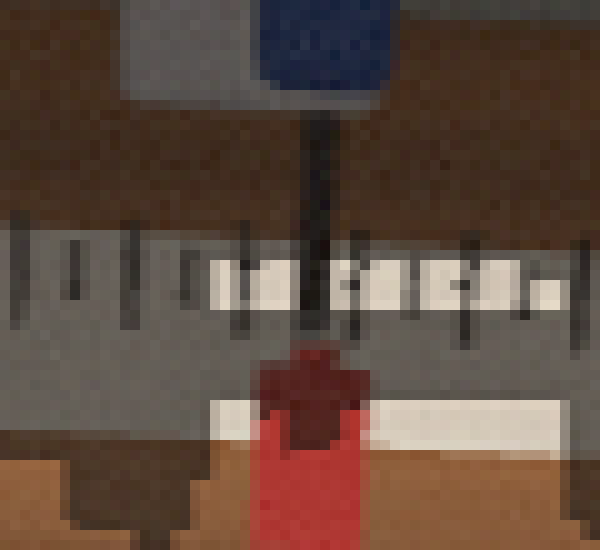

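View pics/w6.png

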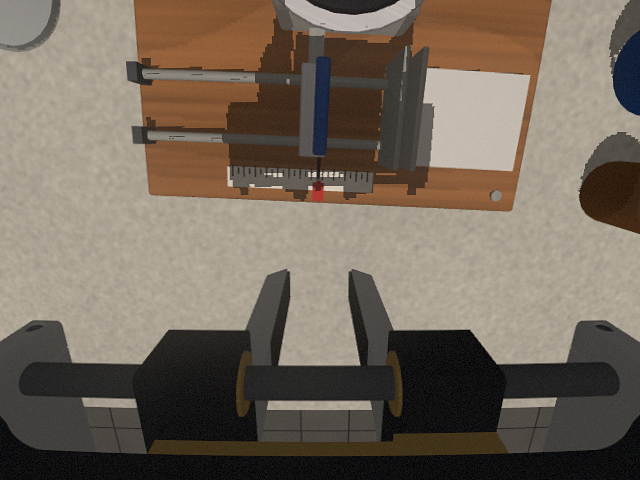

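Run:
```python
from h import *
f=dict(np.load('pics/w6.npz')); T=f['M']@f['tool_from_camera']; a=f['pixels'].astype(float)
y=np.array([np.sin(np.radians(2.43)),np.cos(np.radians(2.43))])
def rep(n,u,v,z): print(n,round(u,2),v,(onz(f,[(u,v)],z,T)[0][:2]@y*1e3).round(2))
for v in range(172,178):
    s=a[v,312:326].sum(1); w=np.clip(np.median(s)*.75-s,0,None); rep('ptr',(w*np.arange(312,326)).sum()/w.sum(),v,.026)
for v in range(182,203,2):
    p=a[v,300:335]; m=(p[:,0]>1.8*p[:,1])&(p[:,0]>1.8*p[:,2])&(p[:,1]<70)
    if m.sum(): rep('red%d'%m.sum(),np.nonzero(m)[0].mean()+300,v,.022 if v>190 else .03)
print(env.read_contact_force().round(2),env.read_time())
```

```text
ptr 317.83 172 66.09
ptr 318.41 173 66.64
ptr 318.92 174 67.12
ptr 318.25 175 66.57
ptr 318.2 176 66.57
ptr 318.88 177 67.2
red4 317.5 182 66.17
red11 318.0 184 66.68
red10 317.5 186 66.32
red10 317.5 188 66.39
red10 317.5 190 66.47
red10 317.5 192 66.56
red10 317.5 194 66.64
red11 317.0 196 66.27
red10 317.5 198 66.8
red11 317.0 200 66.42
[ 0.38  1.29 -0.04] 27.0583
```

```bash
python3 -c "
from h import *
env.close_job()"
```

```text
the job is handed in; nothing more can be done
```

The stop is set to the red marker and the job is handed in. In the last wrist-camera picture the pointer was within about 0.3 mm of the marker along the guide.

- **Turning:** I put the fingers loosely round the orange handle, with a 25 mm opening on the 18 mm pin. I turned it clockwise until the pointer was about 10 mm past the marker, going by the overhead camera. Then I turned it back anticlockwise, let go to measure the remaining 5.3 mm, and finished with one more anticlockwise push, so the slack is taken up on that side.
- **Release:** I backed the fingers off about 2 mm inside their play, opened them and lifted clear. At the end the robot was touching nothing.
- **Forces and time:** The readings, taken after each short step, showed 7 to 9 N sideways at the handle. The last clock reading was 27 s. The jug, pail and jar were not approached.
- **Checks that disagreed:** The first anticlockwise turn closed the stop about 2 mm less than the gripper angle predicted. I went by the cameras instead; both put the remaining distance at 5.0 to 5.3 mm. The overhead camera's final reading also agreed with the marker: 23.6 mm of travel against 23.5 mm needed.

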